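Put the jeweller's bench tools back on their own mats

ROBOT

A 6-joint arm with a two-finger parallel gripper is mounted at the origin on the work surface. World frame = base frame: x ahead of the robot, y to its left, z up, the work surface at z = 0. Lengths are in m, angles in rad, forces in N, time in s.
With the tool pointing down it reaches from about 0.3 to 0.775 m from the base axis. Payload 14.6 kg.
Tool frame: the origin (TCP) lies midway between the tips of the shut fingers; the grasp point (between the pads) lies 19 mm behind it; z points along the fingers, y is the line along which they close (so a half turn about z gives the same grasp; the last joint's range is limited). The gripper opens to 94 mm and grips with 3 to 60 N. Pads are 16 mm wide; open, the fingers measure 119 mm over their backs; the gripper's body (75 mm by 177 mm) begins 78 mm behind the grasp point.
Start: joints at [1.205, 0.3, 1.521, -0, 1.321, -0.067], TCP at [0.162, 0.526, 0.179] pointing down, gripper open.
Joint ranges: [-3.03, 3.03], [-0.79, 2.21], [0.23, 2.52], [-1.04, 4.18], [0, 3.07], [-2.55, 2.55]. Speed limits (rad/s): [2.22, 2.22, 2.57, 3.14, 3.14, 3.14].

INTERFACE

Orientations are given as [roll, pitch, yaw] about the fixed x, y, z axes, in that order (R = Rz(yaw) Ry(pitch) Rx(roll)).
In Python, from station import ctrl gives the robot as it stands. The module is installed in compiled form; this text tells all that it offers.
- The arm moves only by the tool servo_tool, never from a script. Its argument "plan" is a list of rows, each a list of 7 numbers: the opening in per cent of the stroke, from 0 (shut) to 100 (fully open), then the shift along the tool's x, y, z in m, then the turn, a rotation vector about the tool's x, y, z in rad. A call has exactly 8 rows; each row shifts and turns the commanded pose from where the row before left it, along the tool's axes as they then stand; what a row does not reach is not made up. A row lasts 1/8 s, in which the tool goes at most 62.5 mm and 10.7 degrees, less where a joint would pass 70% of its speed; a pose out of reach is approached as far as the arm can. A call with a gripper value outside its range is refused whole. The fingers move at their own pace and stop on an object; "force" is the grip in N (left out, the last holds). Time passes only in rows, so rows that do not move let the fingers close, or fill a call up. It gives the time, the measured TCP pose, the force, the opening and the grip force at its end, in the units of the state.
- ctrl.get_obs(): the state, without advancing time (a new reading comes with each control period).
- ctrl.camera(name): name is "scene" or "top" or "wrist"; returns a dict with "pixels" (400x640x3 uint8, red, green, blue), "z_map" (400x640 float32, m along the optical axis (not along the pixel's ray), 0 where there is no reading), "mtx" (3x3 intrinsics, pixels), "pose" (4x4, takes a point from camera to world coordinates). Camera axes: x right, y up, looking along -z (the intrinsics and any distortion apply to the point x, -y, -z); pixel columns grow to the right and rows downward; lengths in m; the calibration is good to about 2 mm. The wrist camera is an equidistant fisheye: a pixel r from the principal point sees the ray r / f radians off the axis. A picture is of the moment at which its call begins.
- ctrl.hand_in(): hands the job in; it is judged then, once.
The state is a dict: "time_s": time; "qpos": joint angles; "joint_vel": joint speeds; "tau": joint torques, N m; "ee_pos": TCP position; "eef_rot": TCP orientation; "force": force on the tool from outside, world axes, zero at the start; "moment": the same for the moment, N m; "grip_width": finger opening in m; "grip_force": force on a finger pad.
Only numpy, scipy, OpenCV 4.12 (cv2) and the standard library are available. Lean on these libraries where they do the work, as an engineer would, in place of code of your own. Each camera call takes 0.05 s, during which the arm holds its last target. There are 200 camera calls.

TASK

The anvil, the brass doming block and the wooden bench pin stand on each other's mats: move them so that the anvil stands on its foot in the middle of the blue mat, the doming block in the middle of the green one and the bench pin, flat side down, in the middle of the red one; the empty cork mat is there for use on the way. Set each down gently, not dropped, and leave the jar, the orange lid and the hammer where they are. When all three are in place, press down lightly with shut fingers on the anvil's flat face for about a second, to feel that it does not rock, and then let go of everything.

Things in the scene. Friction and masses are not known exactly. Their poses are not given: they have to be found in the camera images.
- anvil_center (a point): Small dark steel horn anvil, the irregular part: 48 mm high; foot 56 x 40 mm and 10 mm thick, above it plain sides 28 mm apart (closing along its y) up to the flat bright face; a round horn sticks out at +x, its tip 55 mm from the centre. The point is over the middle of the foot (horn not counted), half-way up: 24 mm above the underside, 24 mm below the face. x points to the horn, z up. About 0.6 kg. Stable only on its foot. Belongs on the blue mat.
- doming_center (a point): Brass doming block: a 44 mm cube with round dark hollows, the largest in the middle of its top. The point is its centre, 22 mm above the underside; axes along its edges, z up. About 0.6 kg. Belongs on the green mat.
- pin_center (a point): Wooden bench pin: 90 mm long in x, 44 mm wide in y, flat underneath, 24 mm thick over its rear half (-x) and sloping to a thin slotted nose (+x). The long sides are parallel. The point is the middle of its length and width, 12 mm above the underside; z up. About 0.1 kg. Belongs on the red mat.
- mat_blue: Blue mat, 90 x 90 x 3 mm, fixed to the bench; home of the anvil. Origin at the centre of its underside (top 3 mm higher), axes along its edges. The things start on one another's mats: the bench pin starts on this one.
- mat_green: Green mat, same size and origin, fixed; home of the doming block. The anvil starts on it.
- mat_red: Red mat, same size and origin, fixed; home of the bench pin. The doming block starts on it.
- mat_cork: Dark brown cork mat with a pale border line like the others, same size and origin, fixed; empty at the start: the free spot.
- jar: Amber glass jar with white cap, 44 mm across, 70 mm high, loose. Origin at the centre of its underside. Not to be disturbed.
- lid: Shallow open orange plastic cup-shaped lid, 68 mm across, 18 mm high, loose. Origin at the centre of its underside. Not to be disturbed.
- hammer: Small hammer lying on the bench, 200 mm long, under 50 mm high, loose. x runs along it from handle to head. Not to be disturbed.

How it is judged:
By the outcome, as a careful person would: the job done as asked, in the order asked, and still so for the second after the job is handed in, with the robot touching nothing.
It also fails if it takes over 128 s, if anything falls off the work surface, if the arm or the gripper's body presses on something with over 40 N, if the wrist force passes 120 N, or if a joint passes its speed limit or range.

## Working session

There is one attempt and no reset: what is moved stays moved. The work goes in short steps, Python scripts to look and compute and a tool call to move; the robot and the scene stay as the last step left them, time stands still between calls to the robot, and variables do not carry over. Pictures are saved under pics/ and viewed, at most 14 in all, crops included, and the job is handed in when it is done.

Besides the shell and the picture viewer there is one more tool, called after "Call:" as name([rows], argument=value, ...), one row to a line, values as JSON. servo_tool: Moves the arm, as the interface text tells. Its arguments: {"type":"object","properties":{"plan":{"type":"array","items":{"type":"array","items":{"type":"number"}}},"force":{"type":"number"}},"required":["plan"]}

```bash
mkdir -p pics
python3 - <<'E'
from station import ctrl
import cv2,numpy as np
for n in ("top","scene"):
    c=ctrl.camera(n); cv2.imwrite(f"pics/{n}0.png",c["pixels"][:,:,::-1])
    np.savez(f"{n}0.npz",**c); print(n,c["mtx"].tolist(),c["pose"].round(3).tolist(), c["z_map"].min(),c["z_map"].max())
print(ctrl.get_obs())
E
```

```text
top [[366.1561614137604, 0.0, 320.23254156630577], [0.0, 366.1561614137604, 199.853093774909], [0.0, 0.0, 1.0]] [[0.003, 0.998, -0.066, 0.513], [-1.0, 0.004, 0.006, -0.011], [0.006, 0.066, 0.998, 0.879], [0.0, 0.0, 0.0, 1.0]] 0.0 1.7171075
scene [[368.1878705392609, 0.0, 309.11258791668155], [0.0, 368.1878705392609, 198.61518762164667], [0.0, 0.0, 1.0]] [[-0.631, -0.482, 0.607, 1.064], [0.776, -0.404, 0.485, 0.411], [0.012, 0.777, 0.629, 0.562], [0.0, 0.0, 0.0, 1.0]] 0.0 3.3887553
{'time_s': 0.1, 'qpos': array([ 1.20539541e+00,  3.00425858e-01,  1.52150051e+00,  1.95368028e-07,
        1.32068897e+00, -6.65827732e-02]), 'joint_vel': array([-0.00065414, -0.00190483, -0.00198488,  0.00233621, -0.00056334,
        0.0005059 ]), 'tau': array([ 1.54558649e-03, -5.32643330e+01, -3.53280723e+01,  7.09415227e-02,
        2.35807820e-02, -5.17833610e-05]), 'ee_pos': array([0.16181824, 0.52539228, 0.17844524]), 'eef_rot': array([-3.14057225e+00, -6.82318048e-05,  2.84277442e+00]), 'force': array([-1.02334229,  0.48360626, -0.84342632]), 'moment': array([-0.0039872 , -0.03020023,  0.05832831]), 'grip_force': 0.0, 'grip_width': 0.09388576090662487}
```

View pics/top0.png

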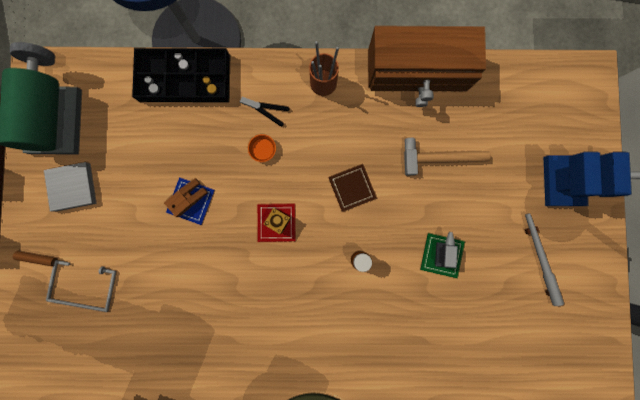

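View pics/scene0.png

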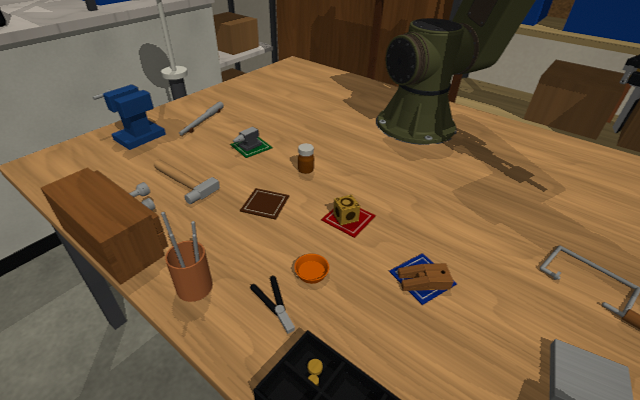

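The top view shows the blue mat with the pin at (190,201), the red mat with the doming block at (276,222), the empty cork mat at (353,188) and the green mat with the anvil at (443,255). The lid is at (262,149), the jar at (362,262) and the hammer head at (411,157). The scene view shows the same layout, with all three pieces upright.

```bash
cat > h.py <<'E'
import numpy as np,cv2
from scipy.spatial.transform import Rotation as R
def rays(c,uv,wrist=False):
    uv=np.atleast_2d(uv).astype(float);K=np.array(c["mtx"]);T=np.array(c["pose"])
    x=(uv[:,0]-K[0,2])/K[0,0];y=(uv[:,1]-K[1,2])/K[1,1]
    if wrist:
        r=np.hypot(x,y)+1e-12;s=np.sin(r)/r;d=np.stack([x*s,-y*s,-np.cos(r)],1)
    else: d=np.stack([x,-y,-np.ones_like(x)],1)
    return T[:3,3],d@T[:3,:3].T,d
def plane(c,uv,z,wrist=False):
    o,d,_=rays(c,uv,wrist); return o+d*((z-o[2])/d[:,2])[:,None]
def cloud(c,wrist=False):
    h,w=c["z_map"].shape;v,u=np.mgrid[:h,:w]
    o,d,dc=rays(c,np.stack([u.ravel(),v.ravel()],1),wrist)
    P=o+d*(c["z_map"].ravel()/-dc[:,2])[:,None]
    P[c["z_map"].ravel()==0]=np.nan
    return P.reshape(h,w,3)
def rect(xy):
    (cx,cy),(a,b),t=cv2.minAreaRect(np.float32(xy)*1000)
    if a<b: a,b,t=b,a,t+90
    return np.array([cx,cy]).round(1),np.round([a,b],1),round((t+90)%180-90,1)  # centre mm, long, short, yaw of long axis deg
def go(o,x,y,z,yawdeg=None):
    """tool-frame shift to world x,y,z (m) and turn about tool z"""
    Rm=R.from_euler("xyz",o["eef_rot"]);s=Rm.inv().apply(np.array([x,y,z])-o["ee_pos"])
    yaw=np.degrees(o["eef_rot"][2]); t=0
    if yawdeg is not None: t=-((yawdeg-yaw+90)%180-90)
    return s.round(4),"yaw",yaw.round(1),"turn z",np.radians(t).round(3)
E
python3 - <<'E'
from h import *
c=dict(np.load("top0.npz"));P=cloud(c)
hsv=cv2.cvtColor(c["pixels"],cv2.COLOR_RGB2HSV)
C={"blue":(190,201),"red":(276,222),"cork":(353,188),"green":(443,255)}
hr={"blue":((108,90,30),(130,255,255)),"red":((170,120,60),(180,255,255)),"green":((55,80,20),(90,255,255)),"cork":((0,0,0),(179,255,75))}
for n,(u,v) in C.items():
    m=cv2.inRange(hsv,*hr[n]);k=np.zeros_like(m);k[v-30:v+30,u-30:u+30]=1;m*=k
    q=np.argwhere(m)[:,::-1]; print(n,len(q),rect(plane(c,q,.003)[:,:2]))
    if n!="cork":
        S=P[v-30:v+30,u-30:u+30].reshape(-1,3);S=S[np.isfinite(S).all(1)]
        print("  z pct",np.percentile(S[:,2],[5,50,90,99]).round(4))
        for lo in (.008,.018,.035,.042):
            T=S[S[:,2]>lo]; 
            if len(T)>8: print("  >",lo,len(T),rect(T[:,:2]),"mean",(1000*T.mean(0)).round(0))
E
```

```text
blue 596 (array([568.1, 295. ]), array([89. , 88.5]), 70.5)
  z pct [-0.0018  0.0016  0.0254  0.0291]
  > 0.008 762 (array([577.1, 291.5]), array([106.4,  56.3]), -47.7) mean [573. 301.  23.]
  > 0.018 616 (array([574.5, 302.6]), array([86.5, 45.5]), -48.7) mean [570. 306.  25.]
red 64 (array([516.8,  90. ]), array([83.7, 83.6]), 0.5)
  z pct [-0.0015  0.0017  0.0457  0.0496]
  > 0.008 410 (array([521.9,  82.6]), array([44.5, 44.4]), -31.1) mean [522.  82.  47.]
  > 0.018 405 (array([521.9,  82.6]), array([44.5, 44.4]), -31.1) mean [522.  82.  47.]
  > 0.035 389 (array([521.9,  82.8]), array([44.2, 44.1]), -31.1) mean [522.  82.  48.]
  > 0.042 381 (array([521.8,  82.9]), array([44.1, 44. ]), 59.1) mean [522.  83.  48.]
cork 1100 (array([601.2, -92.9]), array([89. , 88.8]), 21.5)
green 734 (array([ 440.4, -306.9]), array([88.7, 87.7]), 77.2)
  z pct [-0.0008  0.0025  0.046   0.0545]
  > 0.008 589 (array([ 445.7, -306.1]), array([105.9,  36.5]), -1.7) mean [ 450. -304.   41.]
  > 0.018 470 (array([ 458.6, -310.7]), array([79.9, 29. ]), -5.0) mean [ 451. -307.   48.]
  > 0.035 426 (array([ 458.6, -310.7]), array([79.9, 29. ]), -5.0) mean [ 452. -308.   50.]
  > 0.042 400 (array([ 457.7, -310.8]), array([77.9, 29. ]), -6.3) mean [ 452. -309.   51.]
```

Run:
```python
from h import *
from station import ctrl
print(go(ctrl.get_obs(),.573,.301,.18,-48.7))
```

```text
(array([-0.459 , -0.0934, -0.0015]), 'yaw', np.float64(162.9), 'turn z', np.float64(0.551))
```

Call:
servo_tool([
  [100,-0.058,-0.012,0,0,0,0.07],
  [100,-0.058,-0.012,0,0,0,0.07],
  [100,-0.058,-0.012,0,0,0,0.07],
  [100,-0.058,-0.012,0,0,0,0.07],
  [100,-0.058,-0.012,0,0,0,0.07],
  [100,-0.058,-0.012,0,0,0,0.07],
  [100,-0.058,-0.012,0,0,0,0.07],
  [100,-0.05,-0.01,0,0,0,0.06],
], force=25)

```text
time_s: 1.1
ee_pos: [0.5016, 0.2127, 0.1786]
eef_rot: [-3.141, -0.0, 2.29]
force: [0.8, 1.5, 0.4]
grip_width: 0.0938
grip_force: 0.0
```

Call:
servo_tool([
  [100,0,0,0,0,0,0],
  [100,0,0,0,0,0,0],
  [100,0,0,0,0,0,0],
  [100,0,0,0,0,0,0],
  [100,0,0,0,0,0,0],
  [100,0,0,0,0,0,0],
  [100,0,0,0,0,0,0],
  [100,0,0,0,0,0,0],
])

```text
time_s: 2.1
ee_pos: [0.5006, 0.2146, 0.179]
eef_rot: [3.142, 0.0, 2.293]
force: [-0.5, -0.0, -0.3]
grip_width: 0.094
grip_force: 0.0
```

```bash
cat > w.py <<'E'
import sys
from h import *
from station import ctrl
c=ctrl.camera("wrist");np.savez("w.npz",**c)
cv2.imwrite(f"pics/{sys.argv[1]}.png",c["pixels"][:,:,::-1])
o=ctrl.get_obs();print(o["time_s"],o["ee_pos"].round(4),np.degrees(o["eef_rot"]).round(1),c["pose"].round(3).tolist(),c["mtx"].round(0).tolist())
E
python3 w.py w1
python3 - <<'E'
from h import *
from station import ctrl
print(go(ctrl.get_obs(),.573,.301,.18,-48.7))
E
```

```text
2.15 [0.5006 0.2146 0.1789] [180.    0.  131.4] [[0.75, -0.641, -0.165, 0.452], [0.661, 0.727, 0.185, 0.269], [0.001, -0.248, 0.969, 0.385], [0.0, 0.0, 0.0, 1.0]] [[310.0, 0.0, 320.0], [0.0, 310.0, 198.0], [0.0, 0.0, 1.0]]
(array([ 0.017 ,  0.1114, -0.0011]), 'yaw', np.float64(131.4), 'turn z', np.float64(0.001))
```

View pics/w1.png

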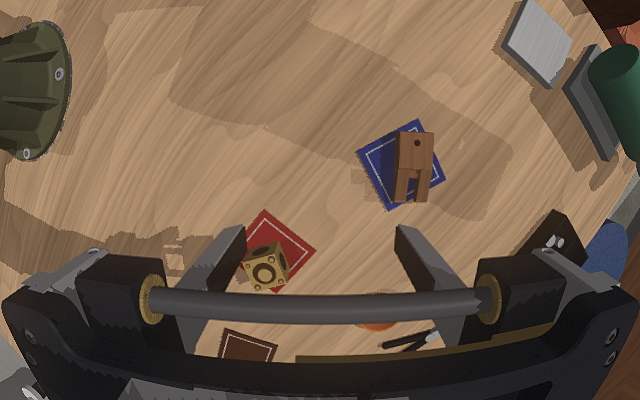

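The wrist view shows the pin on the blue mat, with its slotted nose toward image-bottom (410,200) and its hole at the rear (417,143). So the nose points to world (+x,-y) and the pin yaw is about -48°. The red mat with the doming block is at (265,262).

Run:
```python
from h import *
c=dict(np.load("w.npz"));P=cloud(c,True)
hsv=cv2.cvtColor(c["pixels"],cv2.COLOR_RGB2HSV)
for n,(u,v) in {"blue":(401,165),"red":(268,250)}.items():
    m=cv2.inRange(hsv,(108,90,30),(130,255,255)) if n=="blue" else cv2.inRange(hsv,(172,110,40),(180,255,255))|cv2.inRange(hsv,(0,170,40),(4,255,255))
    k=np.zeros_like(m);k[v-60:v+60,u-60:u+60]=1;m*=k
    m=cv2.morphologyEx(m,cv2.MORPH_OPEN,np.ones((2,2),np.uint8))
    q=np.argwhere(m)[:,::-1];print(n,len(q),rect(plane(c,q,.003,True)[:,:2]))
S=P[120:215,350:455].reshape(-1,3);S=S[np.isfinite(S).all(1)]
print(np.percentile(S[:,2],[5,30,50,90,99]).round(4))
for lo in (.007,.01,.014,.018,.022):
    T=S[S[:,2]>lo];print(lo,len(T),rect(T[:,:2]),(1000*T.mean(0)).round(0))
c=dict(np.load("top0.npz"));hsv=cv2.cvtColor(c["pixels"],cv2.COLOR_RGB2HSV)
m=cv2.inRange(hsv,(172,110,40),(180,255,255))|cv2.inRange(hsv,(0,190,40),(4,255,255));k=np.zeros_like(m);k[198:248,250:303]=1;m*=k
q=np.argwhere(m)[:,::-1];print("red top",len(q),rect(plane(c,q,.003)[:,:2]))
```

```text
blue 1776 (array([568.4, 298.5]), array([89.7, 89.7]), -19.4)
red 1535 (array([518. ,  91.9]), array([89.5, 89. ]), -89.0)
[-0.0006  0.0005  0.0018  0.0269  0.0284]
0.007 2437 (array([573.2, 304.1]), array([89.1, 45.3]), -48.7) [569. 306.  24.]
0.01 2377 (array([573.2, 304.1]), array([89.1, 45.3]), -48.7) [569. 307.  24.]
0.014 2296 (array([573.3, 304.2]), array([89. , 45.1]), -48.6) [569. 307.  25.]
0.018 2067 (array([571.7, 306.1]), array([84. , 45.1]), -48.6) [567. 310.  25.]
0.022 1681 (array([566.4, 312.5]), array([67.7, 44.8]), -47.6) [563. 315.  27.]
red top 696 (array([516.9,  88.8]), array([88.2, 86.1]), 0.5)
```

Run:
```python
from h import *
from station import ctrl
print(go(ctrl.get_obs(),.569,.308,.06,-48.6))
```

```text
(array([0.0249, 0.113 , 0.1189]), 'yaw', np.float64(131.4), 'turn z', np.float64(-0.001))
```

Call:
servo_tool([
  [100,0.008,0.038,0,0,0,0],
  [100,0.008,0.038,0.01,0,0,0],
  [100,0.009,0.037,0.02,0,0,0],
  [100,0,0,0.04,0,0,0],
  [100,0,0,0.04,0,0,0],
  [100,0,0,0.03,0,0,0],
  [100,0,0,0.02,0,0,0],
  [100,0,0,0.01,0,0,0],
])

```text
time_s: 3.15
ee_pos: [0.5688, 0.308, 0.0082]
eef_rot: [-3.141, -0.0, 2.293]
force: [0.2, -0.1, 0.7]
grip_width: 0.0939
grip_force: 0.0
```

Call:
servo_tool([
  [100,0,0,0,0,0,0],
  [0,0,0,0,0,0,0],
  [0,0,0,0,0,0,0],
  [0,0,0,0,0,0,0],
  [0,0,0,0,0,0,0],
  [0,0,0,0,0,0,0],
  [0,0,0,0,0,0,0],
  [0,0,0,0,0,0,0],
], force=15)

```text
time_s: 4.15
ee_pos: [0.5689, 0.308, 0.0089]
eef_rot: [-3.142, -0.0, 2.293]
force: [0.4, 0.4, 0.6]
grip_width: 0.0274
grip_force: 0.0
```

```bash
python3 w.py w2;python3 - <<'E'
from station import ctrl
o=ctrl.get_obs();print(o["grip_width"],o["grip_force"])
E
```

```text
4.2 [0.5689 0.308  0.0089] [-180.     0.   131.4] [[0.75, -0.641, -0.165, 0.52], [0.662, 0.727, 0.185, 0.362], [0.001, -0.248, 0.969, 0.215], [0.0, 0.0, 0.0, 1.0]] [[310.0, 0.0, 320.0], [0.0, 310.0, 198.0], [0.0, 0.0, 1.0]]
0.023554824615808132 0.0
```

View pics/w2.png

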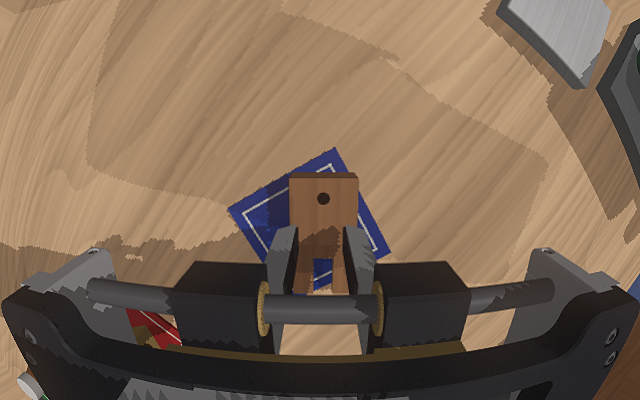

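The pin is at columns 290–358, and the fingertips at about (288,230) and (358,230) look as if they lie over its top. I'll check the depths.

Run:
```python
from h import *
c=dict(np.load("w.npz"));P=cloud(c,True)
for r in (200,226,232,240,250,262):
    print(r,[(u,)+tuple((1000*P[r,u]).round(0)) for u in (278,286,292,305,320,335,348,355,362)])
```

```text
200 [(278, np.float64(534.0), np.float64(301.0), np.float64(4.0)), (286, np.float64(539.0), np.float64(305.0), np.float64(2.0)), (292, np.float64(539.0), np.float64(314.0), np.float64(29.0)), (305, np.float64(545.0), np.float64(319.0), np.float64(27.0)), (320, np.float64(552.0), np.float64(325.0), np.float64(27.0)), (335, np.float64(559.0), np.float64(332.0), np.float64(27.0)), (348, np.float64(565.0), np.float64(337.0), np.float64(28.0)), (355, np.float64(569.0), np.float64(340.0), np.float64(27.0)), (362, np.float64(579.0), np.float64(340.0), np.float64(2.0))]
226 [(278, np.float64(547.0), np.float64(286.0), np.float64(3.0)), (286, np.float64(551.0), np.float64(290.0), np.float64(3.0)), (292, np.float64(548.0), np.float64(304.0), np.float64(39.0)), (305, np.float64(557.0), np.float64(306.0), np.float64(27.0)), (320, np.float64(564.0), np.float64(313.0), np.float64(28.0)), (335, np.float64(571.0), np.float64(319.0), np.float64(27.0)), (348, np.float64(574.0), np.float64(327.0), np.float64(38.0)), (355, np.float64(581.0), np.float64(328.0), np.float64(28.0)), (362, np.float64(592.0),
[... 1624 characters left out ...]
)), (355, np.float64(574.0), np.float64(327.0), np.float64(74.0)), (362, np.float64(576.0), np.float64(330.0), np.float64(76.0))]
262 [(278, np.float64(547.0), np.float64(303.0), np.float64(88.0)), (286, np.float64(549.0), np.float64(306.0), np.float64(89.0)), (292, np.float64(554.0), np.float64(303.0), np.float64(78.0)), (305, np.float64(575.0), np.float64(285.0), np.float64(23.0)), (320, np.float64(589.0), np.float64(284.0), np.float64(3.0)), (335, np.float64(590.0), np.float64(298.0), np.float64(22.0)), (348, np.float64(574.0), np.float64(321.0), np.float64(79.0)), (355, np.float64(573.0), np.float64(326.0), np.float64(88.0)), (362, np.float64(575.0), np.float64(328.0), np.float64(89.0))]
```

Call:
servo_tool([
  [60,0,0,-0.01,0,0,0],
  [60,0,0,-0.01,0,0,0],
  [60,0,0,-0.02,0,0,0],
  [60,0,0,-0.02,0,0,0],
  [60,0,0,0,0,0,0],
  [60,0,0,0,0,0,0],
  [60,0,0,0,0,0,0],
  [60,0,0,0,0,0,0],
])

```text
time_s: 5.2
ee_pos: [0.5687, 0.308, 0.0684]
eef_rot: [-3.141, -0.0, 2.293]
force: [-0.2, -0.2, -0.2]
grip_width: 0.0562
grip_force: 0.0
```

```bash
python3 w.py w3
python3 - <<'E'
from h import *
from station import ctrl
o=ctrl.get_obs();print(o["grip_width"])
c=dict(np.load("w.npz"));P=cloud(c,True)
Q=R.from_euler("xyz",o["eef_rot"]).inv().apply(P.reshape(-1,3)-o["ee_pos"]).reshape(P.shape)
F=(abs(Q[...,0])<.02)&(abs(Q[...,1])<.07)&(Q[...,2]<.025)&(P[...,2]>.034)
S=1000*Q[F]
for s in (1,-1):
    T=S[S[:,1]*s>0];print(len(T))
    for lo in range(-60,25,5):
        k=T[(T[:,2]>=lo)&(T[:,2]<lo+5)]
        if len(k):print(lo,len(k),k.min(0).round(),k.max(0).round())
E
```

```text
5.25 [0.5688 0.308  0.0685] [-180.    -0.   131.4] [[0.75, -0.641, -0.164, 0.52], [0.662, 0.727, 0.186, 0.362], [0.0, -0.248, 0.969, 0.274], [0.0, 0.0, 0.0, 1.0]] [[310.0, 0.0, 320.0], [0.0, 310.0, 198.0], [0.0, 0.0, 1.0]]
0.05635769612785597
5806
-60 121 [ -7.  27. -60.] [ 12.  39. -55.]
-55 123 [ -7.  27. -55.] [ 12.  39. -50.]
-50 108 [ -6.  27. -50.] [ 11.  39. -45.]
-45 114 [ -6.  27. -45.] [ 12.  39. -40.]
-40 94 [ -7.  27. -40.] [ 11.  39. -35.]
-35 80 [ -6.  27. -35.] [ 12.  37. -30.]
-30 39 [ -6.  27. -30.] [ 11.  33. -26.]
5975
-60 120 [ -7. -41. -60.] [ 11. -29. -55.]
-55 134 [ -7. -41. -55.] [ 12. -29. -50.]
-50 113 [ -6. -41. -50.] [ 11. -29. -45.]
-45 106 [ -7. -41. -45.] [ 12. -29. -40.]
-40 89 [ -7. -41. -40.] [ 11. -29. -35.]
-35 74 [ -6. -40. -35.] [ 11. -29. -30.]
-30 37 [ -6. -34. -30.] [ 11. -29. -25.]
```

View pics/w3.png

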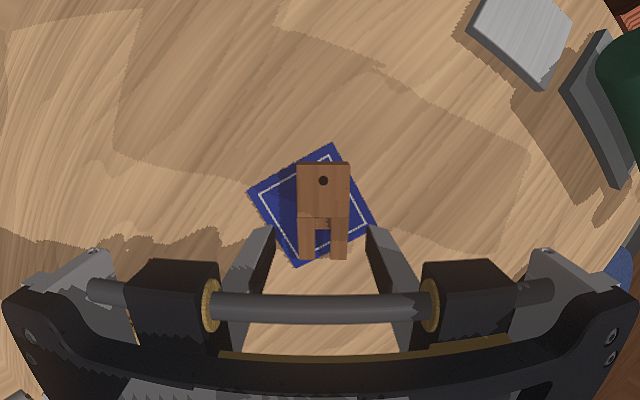

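The fingers are plain straight bars, and the depth map puts their tips about 26 mm short of the reported TCP. The pin hasn't moved and is at about (323,210). I'll go lower in steps and watch the force.

Call:
servo_tool([
  [80,0,0,0.01,0,0,0],
  [80,0,0,0.02,0,0,0],
  [80,0,0,0.02,0,0,0],
  [80,0,0,0.015,0,0,0],
  [80,0,0,0.005,0,0,0],
  [80,0,0,0.004,0,0,0],
  [80,0,0,0,0,0,0],
  [80,0,0,0,0,0,0],
])

```text
time_s: 6.25
ee_pos: [0.5692, 0.3082, -0.0045]
eef_rot: [3.141, 0.0, 2.293]
force: [0.6, 0.3, -1.1]
grip_width: 0.0754
grip_force: 0.0
```

Call:
servo_tool([
  [80,0,0,0.002,0,0,0],
  [80,0,0,0.002,0,0,0],
  [80,0,0,0.002,0,0,0],
  [80,0,0,0.002,0,0,0],
  [80,0,0,0,0,0,0],
  [80,0,0,0,0,0,0],
  [80,0,0,0,0,0,0],
  [80,0,0,0,0,0,0],
])

```text
time_s: 7.25
ee_pos: [0.5689, 0.3081, -0.013]
eef_rot: [3.142, 0.0, 2.293]
force: [0.4, -0.1, -1.2]
grip_width: 0.0753
grip_force: 0.0
```

```bash
python3 w.py w4
python3 - <<'E'
from h import *
from station import ctrl
o=ctrl.get_obs();print(o["grip_width"],o["force"])
c=dict(np.load("w.npz"));P=cloud(c,True)
Q=R.from_euler("xyz",o["eef_rot"]).inv().apply(P.reshape(-1,3)-o["ee_pos"]).reshape(P.shape)
F=(abs(Q[...,0])<.015)&(abs(Q[...,1])<.055)&(abs(Q[...,1])>.03)&(Q[...,2]<0)
S=1000*Q[F]
for s in (1,-1):
    T=S[S[:,1]*s>0]
    for lo in range(-40,25,4):
        k=T[(T[:,2]>=lo)&(T[:,2]<lo+4)]
        if len(k):print(lo,len(k),k.min(0).round(),k.max(0).round())
E
```

```text
7.3 [ 0.5689  0.3081 -0.013 ] [180.    0.  131.4] [[0.75, -0.641, -0.165, 0.52], [0.662, 0.727, 0.185, 0.362], [0.001, -0.248, 0.969, 0.193], [0.0, 0.0, 0.0, 1.0]] [[310.0, 0.0, 320.0], [0.0, 310.0, 198.0], [0.0, 0.0, 1.0]]
0.0749960599351609 [-0.40910389  0.21610201 -0.31116366]
-40 86 [ -7.  36. -40.] [ 11.  48. -36.]
-36 78 [ -6.  36. -36.] [ 12.  48. -32.]
-32 62 [ -6.  36. -32.] [ 12.  44. -28.]
-28 17 [ -6.  37. -28.] [ 11.  39. -26.]
-20 328 [-15.  30. -18.] [ 15.  40. -16.]
-16 567 [-14.  30. -16.] [ 15.  55. -12.]
-12 1 [  6.  48. -12.] [  6.  48. -12.]
-40 83 [ -6. -49. -40.] [ 11. -38. -36.]
-36 77 [ -7. -49. -36.] [ 12. -38. -32.]
-32 57 [ -6. -46. -32.] [ 11. -38. -28.]
-28 21 [ -7. -41. -28.] [ 11. -38. -26.]
-20 603 [-15. -55. -18.] [ 15. -30. -16.]
-16 329 [-15. -55. -16.] [ 15. -30. -14.]
```

Call:
servo_tool([
  [80,0,0,0.002,0,0,0],
  [80,0,0,0.002,0,0,0],
  [80,0,0,0.002,0,0,0],
  [20,0,0,0,0,0,0],
  [20,0,0,0,0,0,0],
  [20,0,0,0,0,0,0],
  [20,0,0,0,0,0,0],
  [20,0,0,0,0,0,0],
], force=15)

```text
time_s: 8.3
ee_pos: [0.569, 0.3081, -0.019]
eef_rot: [3.141, 0.0, 2.293]
force: [0.3, 0.3, -0.0]
grip_width: 0.0438
grip_force: 15.0
```

Call:
servo_tool([
  [20,0,0,0,0,0,0],
  [20,0,0,0,0,0,0],
  [20,0,0,0,0,0,0],
  [20,0,0,0,0,0,0],
  [20,0,0,-0.002,0,0,0],
  [20,0,0,-0.005,0,0,0],
  [20,0,0,-0.01,0,0,0],
  [20,0,0,-0.01,0,0,0],
])

```text
time_s: 9.3
ee_pos: [0.569, 0.3081, 0.0089]
eef_rot: [3.141, 0.0, 2.293]
force: [0.2, -0.0, -1.1]
grip_width: 0.0436
grip_force: 15.0
```

Call:
servo_tool([
  [20,0,0,-0.04,0,0,0],
  [20,-0.042,-0.032,-0.02,0,0,0],
  [20,-0.047,-0.035,0,0,0,0],
  [20,-0.047,-0.035,0,0,0,0],
  [20,-0.047,-0.035,0,0,0,0],
  [20,-0.047,-0.035,0,0,0,0],
  [20,-0.047,-0.035,0,0,0,0],
  [20,-0.038,-0.031,0,0,0,0],
])

```text
time_s: 10.3
ee_pos: [0.5986, -0.0879, 0.0688]
eef_rot: [3.141, 0.001, 2.292]
force: [0.3, 0.6, -1.2]
grip_width: 0.0437
grip_force: 15.0
```

Call:
servo_tool([
  [20,0,0,0,0,0,0.15],
  [20,0,0,0,0,0,0.15],
  [20,0,0,0,0,0,0.05],
  [20,0,0,0,0,0,0],
  [20,0,0,0,0,0,0],
  [20,0,0,0,0,0,0],
  [20,0,0,0,0,0,0],
  [20,0,0,0,0,0,0],
])

```text
time_s: 11.3
ee_pos: [0.5985, -0.0856, 0.0679]
eef_rot: [-3.142, -0.0, 1.943]
force: [0.2, -0.0, -0.5]
grip_width: 0.044
grip_force: 15.0
```

Run:
```python
from h import *
from station import ctrl
o=ctrl.get_obs();print(o["ee_pos"],go(o,.5988,-.0863,-.018,-68.5))
```

```text
[ 0.59848111 -0.08559683  0.06794318] (array([-0.0008,  0.    ,  0.0859]), 'yaw', np.float64(111.3), 'turn z', np.float64(-0.003))
```

Call:
servo_tool([
  [20,0,0,0.025,0,0,0],
  [20,0,0,0.03,0,0,0],
  [20,0,0,0.02,0,0,0],
  [20,0,0,0.005,0,0,0],
  [20,0,0,0.003,0,0,0],
  [20,0,0,0.002,0,0,0],
  [20,0,0,0.001,0,0,0],
  [20,0,0,0,0,0,0],
])

```text
time_s: 12.3
ee_pos: [0.5986, -0.0857, -0.0178]
eef_rot: [3.141, 0.0, 1.943]
force: [-0.5, -0.5, -0.4]
grip_width: 0.044
grip_force: 15.0
```

Call:
servo_tool([
  [20,0,0,0.0005,0,0,0],
  [70,0,0,0,0,0,0],
  [70,0,0,0,0,0,0],
  [70,0,0,0,0,0,0],
  [70,0,0,-0.01,0,0,0],
  [100,0,0,-0.03,0,0,0],
  [100,0,0,-0.05,0,0,0],
  [100,0,0,-0.05,0,0,0],
])

```text
time_s: 13.3
ee_pos: [0.5983, -0.0856, 0.1237]
eef_rot: [3.141, 0.0, 1.943]
force: [0.2, -0.1, 0.2]
grip_width: 0.0917
grip_force: 0.0
```

Run:
```python
from h import *
from station import ctrl
o=ctrl.get_obs();print(o["ee_pos"],go(o,.40,-.307,.12,-5))
```

```text
[ 0.59831672 -0.08561231  0.12369502] (array([-0.1342, -0.2652,  0.0037]), 'yaw', np.float64(111.3), 'turn z', np.float64(-1.112))
```

Run:
```python
from h import *
from station import ctrl
o=ctrl.get_obs();print(o["ee_pos"],go(o,.48,-.308,.12,-5))
```

```text
[ 0.59831672 -0.08561231  0.12369502] (array([-0.1642, -0.1911,  0.0037]), 'yaw', np.float64(111.3), 'turn z', np.float64(-1.112))
```

Call:
servo_tool([
  [100,-0.03,-0.035,0,0,0,0],
  [100,-0.034,-0.039,0,0,0,0],
  [100,-0.034,-0.039,0,0,0,0],
  [100,-0.034,-0.039,0,0,0,0],
  [100,-0.032,-0.039,0.004,0,0,0],
  [100,0,0,0,0,0,-0.14],
  [100,0,0,0,0,0,-0.14],
  [100,0,0,0,0,0,-0.14],
])

```text
time_s: 14.3
ee_pos: [0.4801, -0.3081, 0.1182]
eef_rot: [3.141, 0.001, 2.367]
force: [-0.4, -0.5, 0.1]
grip_width: 0.0943
grip_force: 0.0
```

Call:
servo_tool([
  [100,0,0,0,0,0,-0.14],
  [100,0,0,0,0,0,-0.14],
  [100,0,0,0,0,0,-0.14],
  [100,0,0,0,0,0,-0.14],
  [100,0,0,0,0,0,-0.132],
  [100,0,0,0,0,0,0],
  [100,0,0,0,0,0,0],
  [100,0,0,0,0,0,0],
])

```text
time_s: 15.3
ee_pos: [0.4802, -0.3079, 0.1176]
eef_rot: [-3.142, 0.0, 3.053]
force: [-0.8, 1.0, 0.1]
grip_width: 0.0936
grip_force: 0.0
```

```bash
python3 w.py w5
python3 - <<'E'
from h import *
c=dict(np.load("w.npz"));P=cloud(c,True)
hsv=cv2.cvtColor(c["pixels"],cv2.COLOR_RGB2HSV)
near=(abs(P[...,0]-.44)<.09)&(abs(P[...,1]+.307)<.07)
m=(cv2.inRange(hsv,(50,70,15),(95,255,255))>0)&near&(P[...,2]<.02)
q=np.argwhere(m)[:,::-1];print("green",len(q),rect(plane(c,q,.003,True)[:,:2]))
S=P[near]
for lo,hi in ((.009,.017),(.02,.045),(.045,.056)):
    T=S[(S[:,2]>lo)&(S[:,2]<hi)];print(lo,len(T),rect(T[:,:2]),(1000*T.mean(0)).round(0))
E
```

```text
15.35 [ 0.4802 -0.3078  0.1175] [-180.    0.  175.] [[0.088, -0.965, -0.248, 0.407], [0.996, 0.085, 0.021, -0.301], [0.0, -0.248, 0.969, 0.324], [0.0, 0.0, 0.0, 1.0]] [[310.0, 0.0, 320.0], [0.0, 310.0, 198.0], [0.0, 0.0, 1.0]]
green 3920 (array([ 439.6, -304.5]), array([89.7, 89.6]), -12.7)
0.009 521 (array([ 441.7, -306.6]), array([55.3, 39.7]), -5.0) [ 436. -304.   13.]
0.02 123 (array([ 482.4, -310.2]), array([27.3, 19.7]), -5.7) [ 485. -311.   43.]
0.045 2127 (array([ 455. , -308.1]), array([76.7, 28.4]), -5.3) [ 447. -307.   51.]
```

View pics/w5.png

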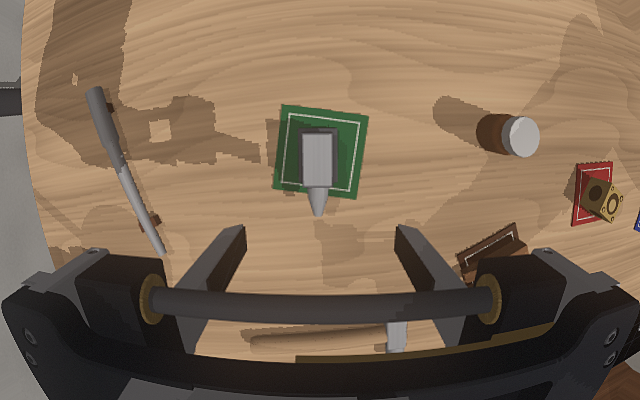

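The wrist view shows the anvil upright on the green mat at (319,150), with its horn toward image-bottom (319,210). The jar is at (510,135), well clear. The measured foot is 55 x 40 mm, which fits.

Call:
servo_tool([
  [100,0.018,-0.001,0,0,0,0],
  [100,0.018,-0.001,0.02,0,0,0],
  [100,0,0,0.04,0,0,0],
  [100,0,0,0.035,0,0,0],
  [100,0,0,0.015,0,0,0],
  [100,0,0,0.007,0,0,0],
  [100,0,0,0.005,0,0,0],
  [100,0,0,0.003,0,0,0],
])

```text
time_s: 16.35
ee_pos: [0.4445, -0.307, -0.007]
eef_rot: [-3.141, 0.001, 3.055]
force: [0.5, -0.5, -0.5]
grip_width: 0.094
grip_force: 0.0
```

Call:
servo_tool([
  [60,0,0,0,0,0,0],
  [5,0,0,0,0,0,0],
  [5,0,0,0,0,0,0],
  [5,0,0,0,0,0,0],
  [5,0,0,0,0,0,0],
  [5,0,0,0,0,0,0],
  [5,0,0,0,0,0,0],
  [5,0,0,0,0,0,0],
], force=45)

```text
time_s: 17.35
ee_pos: [0.4441, -0.3068, -0.0075]
eef_rot: [-3.141, 0.0, 3.055]
force: [-0.3, -1.8, 0.2]
grip_width: 0.0281
grip_force: 45.0
```

Call:
servo_tool([
  [5,0,0,0,0,0,0],
  [5,0,0,0,0,0,0],
  [5,0,0,0,0,0,0],
  [5,0,0,0,0,0,0],
  [5,0,0,0,0,0,0],
  [5,0,0,0,0,0,0],
  [5,0,0,0,0,0,0],
  [5,0,0,0,0,0,0],
])

```text
time_s: 18.35
ee_pos: [0.4441, -0.3068, -0.0075]
eef_rot: [-3.141, 0.0, 3.055]
force: [0.6, -3.6, -0.9]
grip_width: 0.028
grip_force: 45.0
```

Call:
servo_tool([
  [5,0,0,-0.02,0,0,0],
  [5,0,0,-0.05,0,0,0],
  [5,-0.004,0.03,-0.05,0,0,0],
  [5,-0.006,0.05,0,0,0,0],
  [5,-0.006,0.05,0,0,0,0],
  [5,-0.006,0.05,0,0,0,0],
  [5,-0.006,0.05,0,0,0,0],
  [5,-0.006,0.05,0,0,0,0],
])

```text
time_s: 19.35
ee_pos: [0.5015, -0.0286, 0.1116]
eef_rot: [3.141, -0.002, 3.055]
force: [1.2, -0.6, -7.2]
grip_width: 0.028
grip_force: 45.0
```

Call:
servo_tool([
  [5,-0.006,0.05,0,0,0,0],
  [5,-0.006,0.05,0,0,0,0],
  [5,-0.006,0.05,0,0,0,0],
  [5,-0.006,0.05,0,0,0,0],
  [5,-0.006,0.05,0,0,0,0],
  [5,-0.006,0.05,0,0,0,0],
  [5,-0.002,0.032,0,0,0,0],
  [5,0,0,0,0,0,0.12],
])

```text
time_s: 20.35
ee_pos: [0.5675, 0.2989, 0.1105]
eef_rot: [-3.14, -0.003, 2.935]
force: [0.4, 0.2, -7.5]
grip_width: 0.0275
grip_force: 45.0
```

Call:
servo_tool([
  [5,0,0,0,0,0,0.13],
  [5,0,0,0,0,0,0],
  [5,0,0,0,0,0,0],
  [5,0,0,0,0,0,0],
  [5,0,0,0,0,0,0],
  [5,0,0,0,0,0,0],
  [5,0,0,0,0,0,0],
  [5,0,0,0,0,0,0],
])

```text
time_s: 21.35
ee_pos: [0.5689, 0.2967, 0.1125]
eef_rot: [3.142, 0.0, 2.805]
force: [-0.1, -0.1, -5.8]
grip_width: 0.0276
grip_force: 45.0
```

```bash
python3 w.py w6
python3 - <<'E'
from h import *
from station import ctrl
o=ctrl.get_obs()
c=dict(np.load("w.npz"));P=cloud(c,True)
hsv=cv2.cvtColor(c["pixels"],cv2.COLOR_RGB2HSV)
m=(cv2.inRange(hsv,(108,90,25),(130,255,255))>0)&(abs(P[...,0]-.568)<.08)&(abs(P[...,1]-.297)<.08)&(P[...,2]<.02)
q=np.argwhere(m)[:,::-1];print("blue",len(q),rect(plane(c,q,.003,True)[:,:2]))
Q=R.from_euler("xyz",o["eef_rot"]).inv().apply(P.reshape(-1,3)-o["ee_pos"]).reshape(P.shape)
# face level and horn points in tool frame, fingers
for lo,hi in ((-.012,.02),(-.03,-.018),(-.05,-.03)):
    T=Q[(abs(Q[...,0])<.06)&(abs(Q[...,1])<.03)&(Q[...,2]>lo)&(Q[...,2]<hi)]
    print(lo,len(T),(1000*T.min(0)).round(0),(1000*T.max(0)).round(0)) if len(T) else 0
print(go(o,.5695,.2967,-.007,-19.4))
E
```

```text
21.4 [0.5689 0.2967 0.1124] [-180.    -0.   160.7] [[0.33, -0.915, -0.235, 0.5], [0.944, 0.319, 0.081, 0.321], [0.001, -0.248, 0.969, 0.318], [0.0, 0.0, 0.0, 1.0]] [[310.0, 0.0, 320.0], [0.0, 310.0, 198.0], [0.0, 0.0, 1.0]]
blue 3788 (array([566.2, 298.5]), array([89.7, 87.6]), 70.7)
-0.012 10 [ 30. -17. -12.] [ 31.  19. -11.]
-0.03 1088 [  9. -20. -30.] [ 31.  20. -18.]
-0.05 690 [  9. -26. -50.] [ 28.  26. -30.]
(array([-0.0006,  0.0002,  0.1194]), 'yaw', np.float64(160.7), 'turn z', np.float64(0.002))
```

View pics/w6.png

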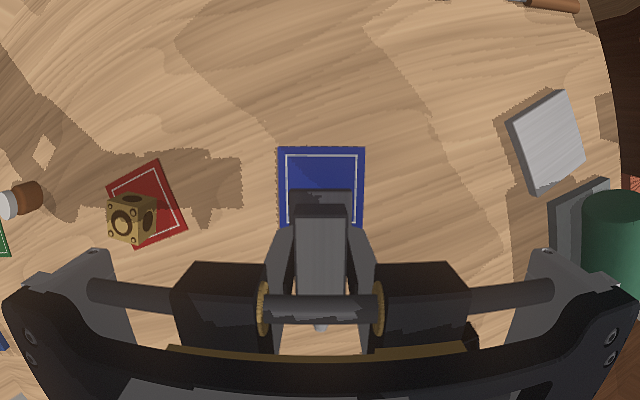

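The wrist view shows the anvil level in the fingers above the blue mat (320,190), lined up with the mat's edges to within 1 mm. I'll lower it here.

Call:
servo_tool([
  [5,0,0,0.025,0,0,0],
  [5,0,0,0.035,0,0,0],
  [5,0,0,0.03,0,0,0],
  [5,0,0,0.015,0,0,0],
  [5,0,0,0.007,0,0,0],
  [5,0,0,0.003,0,0,0],
  [5,0,0,0.002,0,0,0],
  [5,0,0,0,0,0,0],
])

```text
time_s: 22.4
ee_pos: [0.5691, 0.2968, -0.004]
eef_rot: [3.141, 0.001, 2.805]
force: [0.5, -0.3, -6.7]
grip_width: 0.0277
grip_force: 45.0
```

Call:
servo_tool([
  [5,0,0,0.0005,0,0,0],
  [5,0,0,0.0005,0,0,0],
  [5,0,0,0.0005,0,0,0],
  [5,0,0,0.0005,0,0,0],
  [5,0,0,0.0005,0,0,0],
  [5,0,0,0,0,0,0],
  [5,0,0,0,0,0,0],
  [5,0,0,0,0,0,0],
])

```text
time_s: 23.4
ee_pos: [0.5689, 0.2968, -0.007]
eef_rot: [3.142, 0.0, 2.805]
force: [-0.2, -0.3, -6.9]
grip_width: 0.0275
grip_force: 45.0
```

Call:
servo_tool([
  [5,0,0,0.0005,0,0,0],
  [5,0,0,0.0005,0,0,0],
  [5,0,0,0,0,0,0],
  [5,0,0,0,0,0,0],
  [5,0,0,0,0,0,0],
  [5,0,0,0,0,0,0],
  [5,0,0,0,0,0,0],
  [5,0,0,0,0,0,0],
])

```text
time_s: 24.4
ee_pos: [0.569, 0.2967, -0.0075]
eef_rot: [3.141, 0.0, 2.805]
force: [-5.0, -2.6, 3.3]
grip_width: 0.0276
grip_force: 45.0
```

Call:
servo_tool([
  [60,0,0,0,0,0,0],
  [60,0,0,0,0,0,0],
  [60,0,0,0,0,0,0],
  [60,0,0,0,0,0,0],
  [60,0,0,-0.02,0,0,0],
  [100,0,0,-0.05,0,0,0],
  [100,0,0,-0.05,0,0,0],
  [100,0,0,-0.02,0,0,0],
])

```text
time_s: 25.4
ee_pos: [0.5699, 0.2972, 0.1371]
eef_rot: [3.138, 0.004, 2.805]
force: [-1.3, 0.7, -0.4]
grip_width: 0.0833
grip_force: 0.0
```

Call:
servo_tool([
  [100,-0.04,0,0,0,0,0],
  [100,0,0,0,0,0,0],
  [100,0,0,0,0,0,0],
  [100,0,0,0,0,0,0],
  [100,0,0,0,0,0,0],
  [100,0,0,0,0,0,0],
  [100,0,0,0,0,0,0],
  [100,0,0,0,0,0,0],
])

```text
time_s: 26.4
ee_pos: [0.6066, 0.2835, 0.1319]
eef_rot: [-3.142, -0.0, 2.805]
force: [0.4, 0.1, 0.2]
grip_width: 0.094
grip_force: 0.0
```

```bash
python3 w.py w7
python3 - <<'E'
from h import *
from station import ctrl
o=ctrl.get_obs()
def an(c,w):
    P=cloud(c,w);hsv=cv2.cvtColor(c["pixels"],cv2.COLOR_RGB2HSV)
    near=(abs(P[...,0]-.568)<.08)&(abs(P[...,1]-.297)<.08)
    m=(cv2.inRange(hsv,(108,90,25),(130,255,255))>0)&near&(P[...,2]<.02)
    q=np.argwhere(m)[:,::-1];print("blue",len(q),rect(plane(c,q,.003,w)[:,:2]))
    S=P[near]
    for lo,hi in ((.009,.017),(.045,.056)):
        T=S[(S[:,2]>lo)&(S[:,2]<hi)];print(lo,len(T),rect(T[:,:2]))
an(dict(np.load("w.npz")),True)
print(go(o,.535,.05,.12,-31.1),go(o,.535,.05,.12,58.9))
E
```

```text
26.45 [0.6066 0.2835 0.1319] [-180.    -0.   160.7] [[0.33, -0.915, -0.235, 0.537], [0.944, 0.319, 0.081, 0.308], [0.001, -0.248, 0.969, 0.338], [0.0, 0.0, 0.0, 1.0]] [[310.0, 0.0, 320.0], [0.0, 310.0, 198.0], [0.0, 0.0, 1.0]]
blue 3614 (array([566.6, 298.4]), array([89.1, 88.8]), -19.5)
0.009 556 (array([566.7, 297.5]), array([55.5, 40.5]), -19.5)
0.045 1910 (array([579.5, 292.7]), array([78.1, 27.8]), -19.7)
(array([-0.0096, -0.2441,  0.0119]), 'yaw', np.float64(160.7), 'turn z', np.float64(0.206)) (array([-0.0096, -0.2441,  0.0119]), 'yaw', np.float64(160.7), 'turn z', np.float64(-1.365))
```

The anvil is 1 mm or less off the blue mat's centre, upright and aligned. The doming block is next.

Call:
servo_tool([
  [100,-0.005,-0.04,0,0,0,0],
  [100,-0.005,-0.047,0,0,0,0],
  [100,-0.005,-0.047,0,0,0,0],
  [100,-0.005,-0.047,0,0,0,0],
  [100,-0.005,-0.045,0.012,0,0,0],
  [100,0,0,0,0,0,0.1],
  [100,0,0,0,0,0,0.106],
  [100,0,0,0,0,0,0],
])

```text
time_s: 27.45
ee_pos: [0.5556, 0.0619, 0.12]
eef_rot: [3.141, 0.0, 2.599]
force: [0.8, -0.0, 0.5]
grip_width: 0.0939
grip_force: 0.0
```

Call:
servo_tool([
  [100,0,0,0,0,0,0],
  [100,0,0,0,0,0,0],
  [100,0,0,0,0,0,0],
  [100,0,0,0,0,0,0],
  [100,0,0,0,0,0,0],
  [100,0,0,0,0,0,0],
  [100,0,0,0,0,0,0],
  [100,0,0,0,0,0,0],
])

```text
time_s: 28.45
ee_pos: [0.5555, 0.062, 0.12]
eef_rot: [-3.142, 0.0, 2.599]
force: [0.2, 0.5, 0.7]
grip_width: 0.0938
grip_force: 0.0
```

```bash
python3 w.py w8
python3 - <<'E'
from h import *
from station import ctrl
o=ctrl.get_obs()
c=dict(np.load("w.npz"));P=cloud(c,True);hsv=cv2.cvtColor(c["pixels"],cv2.COLOR_RGB2HSV)
near=(abs(P[...,0]-.52)<.08)&(abs(P[...,1]-.088)<.08)
m=cv2.inRange(hsv,(172,110,40),(180,255,255))|cv2.inRange(hsv,(0,170,40),(4,255,255))
q=np.argwhere((m>0)&near&(P[...,2]<.02))[:,::-1];print("red",len(q),rect(plane(c,q,.003,True)[:,:2]))
T=P[near&(P[...,2]>.042)&(P[...,2]<.055)];print(len(T),rect(T[:,:2]))
b=rect(T[:,:2])[0]/1000
b-=.0025*np.array([np.cos(o["eef_rot"][2]),np.sin(o["eef_rot"][2])])
print(b,go(o,b[0],b[1],-.014,rect(T[:,:2])[2]%90-90))
E
```

```text
28.5 [0.5556 0.0619 0.1199] [-180.    -0.   148.9] [[0.516, -0.83, -0.213, 0.492], [0.857, 0.5, 0.127, 0.099], [0.001, -0.248, 0.969, 0.326], [0.0, 0.0, 0.0, 1.0]] [[310.0, 0.0, 320.0], [0.0, 310.0, 198.0], [0.0, 0.0, 1.0]]
red 3536 (array([516.2,  91.6]), array([89.2, 89.2]), 1.2)
2255 (array([519.9,  86. ]), array([43.8, 42.4]), 59.0)
[0.5220407  0.08470871] (array([0.0405, 0.0022, 0.1339]), 'yaw', np.float64(148.9), 'turn z', np.float64(-0.002))
```

Call:
servo_tool([
  [100,0.02,0.001,0,0,0,0],
  [100,0.02,0.001,0.02,0,0,0],
  [100,0,0,0.045,0,0,0],
  [100,0,0,0.04,0,0,0],
  [100,0,0,0.015,0,0,0],
  [100,0,0,0.009,0,0,0],
  [100,0,0,0.005,0,0,0],
  [100,0,0,0,0,0,0],
])

```text
time_s: 29.5
ee_pos: [0.5228, 0.0844, -0.0135]
eef_rot: [3.141, 0.001, 2.599]
force: [1.3, 0.7, 0.1]
grip_width: 0.094
grip_force: 0.0
```

Call:
servo_tool([
  [80,0,0,0,0,0,0],
  [20,0,0,0,0,0,0],
  [20,0,0,0,0,0,0],
  [20,0,0,0,0,0,0],
  [20,0,0,0,0,0,0],
  [20,0,0,0,0,0,0],
  [20,0,0,0,0,0,0],
  [20,0,0,0,0,0,0],
], force=40)

```text
time_s: 30.5
ee_pos: [0.5224, 0.0844, -0.014]
eef_rot: [3.141, 0.0, 2.599]
force: [1.1, 0.6, -0.0]
grip_width: 0.044
grip_force: 40.0
```

Run:
```python
from h import *
from station import ctrl
o=ctrl.get_obs();o["ee_pos"][2]=.1
print(o["grip_width"],go(o,.441,-.3055,.1,-12.8),go(o,.441,-.3055,.1,77.2))
```

```text
0.043972953251805585 (array([-0.1317, -0.3759, -0.    ]), 'yaw', np.float64(148.9), 'turn z', np.float64(-0.319)) (array([-0.1317, -0.3759, -0.    ]), 'yaw', np.float64(148.9), 'turn z', np.float64(1.251))
```

Call:
servo_tool([
  [20,0,0,-0.02,0,0,0],
  [20,0,0,-0.05,0,0,0],
  [20,0,0,-0.05,0,0,0],
  [20,-0.015,-0.043,0,0,0,0],
  [20,-0.018,-0.051,0,0,0,0],
  [20,-0.018,-0.051,0,0,0,0],
  [20,-0.018,-0.051,0,0,0,0],
  [20,-0.018,-0.051,0,0,0,0],
])

```text
time_s: 31.5
ee_pos: [0.4681, -0.1736, 0.1054]
eef_rot: [-3.141, -0.001, 2.599]
force: [0.9, 0.5, -6.1]
grip_width: 0.0433
grip_force: 40.0
```

Call:
servo_tool([
  [20,-0.018,-0.051,0,0,0,0],
  [20,-0.018,-0.051,0,0,0,0],
  [20,-0.009,-0.026,0,0,0,0],
  [20,0,0,0,0,0,-0.1],
  [20,0,0,0,0,0,-0.12],
  [20,0,0,0,0,0,-0.1],
  [20,0,0,0,0,0,0],
  [20,0,0,0,0,0,0],
])

```text
time_s: 32.5
ee_pos: [0.4414, -0.3048, 0.1056]
eef_rot: [3.141, -0.001, 2.917]
force: [-1.1, 0.6, -5.2]
grip_width: 0.0435
grip_force: 40.0
```

Run:
```python
from h import *
from station import ctrl
o=ctrl.get_obs();c=ctrl.camera("wrist")
P=cloud(c,True);hsv=cv2.cvtColor(c["pixels"],cv2.COLOR_RGB2HSV)
near=(abs(P[...,0]-.44)<.08)&(abs(P[...,1]+.305)<.08)
m=cv2.inRange(hsv,(50,70,15),(95,255,255))
q=np.argwhere((m>0)&near&(P[...,2]<.02))[:,::-1];g=rect(plane(c,q,.003,True)[:,:2]);print("green",len(q),g)
Q=R.from_euler("xyz",o["eef_rot"]).inv().apply(P.reshape(-1,3)-o["ee_pos"]).reshape(P.shape)
T=Q[(abs(Q[...,0])<.04)&(abs(Q[...,1])<.021)&(Q[...,2]>-.075)&(Q[...,2]<.0)]*1000
for z in range(-75,0,6):
    k=T[(T[:,2]>=z)&(T[:,2]<z+6)]
    if len(k):print(z,len(k),k.min(0).round(),k.max(0).round())
print(o["ee_pos"],o["grip_width"],go(o,.4418,-.305,-.0135,-12.8))
```

```text
green 4194 (array([ 430.3, -302.4]), array([89.8, 70.1]), 77.2)
-69 111 [-15. -19. -65.] [ 25.  20. -63.]
-63 6052 [-17. -21. -63.] [ 26.  21. -57.]
-57 265 [ 25. -21. -57.] [ 26.  21. -51.]
-51 285 [ 25. -21. -51.] [ 26.  21. -45.]
-45 252 [ 25. -21. -45.] [ 26.  21. -39.]
-39 186 [ 25. -21. -39.] [ 26.  21. -33.]
-33 204 [ 25. -21. -33.] [ 26.  21. -27.]
-27 141 [ 25. -21. -27.] [ 26.  21. -21.]
-21 65 [ 25. -20. -21.] [ 26.  21. -18.]
[ 0.44143902 -0.30477031  0.10556284] 0.04352458208434314 (array([-0.0005, -0.0002,  0.1191]), 'yaw', np.float64(167.1), 'turn z', np.float64(-0.002))
```

Call:
servo_tool([
  [20,-0.0015,0,0.025,0,0,0],
  [20,0,0,0.035,0,0,0],
  [20,0,0,0.03,0,0,0],
  [20,0,0,0.015,0,0,0],
  [20,0,0,0.008,0,0,0],
  [20,0,0,0.003,0,0,0],
  [20,0,0,0.001,0,0,0],
  [20,0,0,0.001,0,0,0],
])

```text
time_s: 33.55
ee_pos: [0.4435, -0.3055, -0.0115]
eef_rot: [-3.141, 0.001, 2.919]
force: [1.2, -0.3, -6.5]
grip_width: 0.0438
grip_force: 40.0
```

Call:
servo_tool([
  [20,0,0,0.0005,0,0,0],
  [20,0,0,0.0005,0,0,0],
  [20,0,0,0.0005,0,0,0],
  [20,0,0,0,0,0,0],
  [20,0,0,0,0,0,0],
  [20,0,0,0,0,0,0],
  [20,0,0,0,0,0,0],
  [20,0,0,0,0,0,0],
])

```text
time_s: 34.55
ee_pos: [0.4431, -0.3053, -0.0136]
eef_rot: [3.142, -0.0, 2.919]
force: [-0.1, 0.3, -5.8]
grip_width: 0.0441
grip_force: 40.0
```

Call:
servo_tool([
  [20,0,0,0.0005,0,0,0],
  [20,0,0,0.0005,0,0,0],
  [20,0,0,0,0,0,0],
  [20,0,0,0,0,0,0],
  [20,0,0,0,0,0,0],
  [20,0,0,0,0,0,0],
  [20,0,0,0,0,0,0],
  [20,0,0,0,0,0,0],
])

```text
time_s: 35.55
ee_pos: [0.4432, -0.3053, -0.014]
eef_rot: [-3.141, 0.0, 2.919]
force: [-3.6, 3.5, 5.5]
grip_width: 0.044
grip_force: 40.0
```

Contact. I'll release, rise and step back to look.

Call:
servo_tool([
  [70,0,0,0,0,0,0],
  [70,0,0,0,0,0,0],
  [70,0,0,0,0,0,0],
  [70,0,0,0,0,0,0],
  [80,0,0,-0.02,0,0,0],
  [100,0,0,-0.05,0,0,0],
  [100,0,0,-0.05,0,0,0],
  [100,-0.04,0,-0.02,0,0,0],
])

```text
time_s: 36.55
ee_pos: [0.4825, -0.3149, 0.1293]
eef_rot: [-3.14, 0.004, 2.918]
force: [0.0, 0.4, -0.9]
grip_width: 0.0939
grip_force: 0.0
```

Call:
servo_tool([
  [100,0,0,0,0,0,0],
  [100,0,0,0,0,0,0],
  [100,0,0,0,0,0,0],
  [100,0,0,0,0,0,0],
  [100,0,0,0,0,0,0],
  [100,0,0,0,0,0,0],
  [100,0,0,0,0,0,0],
  [100,0,0,0,0,0,0],
])

```text
time_s: 37.55
ee_pos: [0.4821, -0.3141, 0.1254]
eef_rot: [-3.142, 0.0, 2.919]
force: [0.0, 0.2, 0.6]
grip_width: 0.094
grip_force: 0.0
```

Run:
```python
from h import *
from station import ctrl
o=ctrl.get_obs();c=ctrl.camera("wrist")
P=cloud(c,True);hsv=cv2.cvtColor(c["pixels"],cv2.COLOR_RGB2HSV)
near=(abs(P[...,0]-.44)<.08)&(abs(P[...,1]+.305)<.08)
m=cv2.inRange(hsv,(50,70,15),(95,255,255))
q=np.argwhere((m>0)&near&(P[...,2]<.02))[:,::-1];print("green",len(q),rect(plane(c,q,.003,True)[:,:2]))
T=P[near&(P[...,2]>.042)&(P[...,2]<.055)];print(len(T),rect(T[:,:2]),T[:,2].std())
# pin on cork: TCP for viewing, 40 mm short of the pin in tool x, yaw 111.3
a=np.radians(111.3);d=np.array([np.cos(a),np.sin(a)])
p=np.array([.5983,-.0857])-.04*d
print(o["ee_pos"],go(o,*p,.12,111.3))
```

```text
green 3469 (array([ 439.3, -304.3]), array([88.9, 88.6]), 77.3)
2236 (array([ 439.5, -304.4]), array([44.9, 43.8]), 77.6) 0.000973376730495309
[ 0.48214043 -0.31413357  0.12542527] (array([-0.0852,  0.2153,  0.0054]), 'yaw', np.float64(167.2), 'turn z', np.float64(0.976))
```

The doming block is within 0.5 mm of the green mat's centre. Now back to the pin.

Call:
servo_tool([
  [100,-0.012,0.044,0,0,0,0],
  [100,-0.013,0.052,0,0,0,0],
  [100,-0.013,0.052,0,0,0,0],
  [100,-0.013,0.052,0,0,0,0],
  [100,-0.012,0.0485,0,0,0,0],
  [100,0,0,0,0,0,0.14],
  [100,0,0,0,0,0,0.14],
  [100,0,0,0,0,0,0.14],
])

```text
time_s: 38.6
ee_pos: [0.5985, -0.0855, 0.1254]
eef_rot: [-3.142, -0.0, 2.495]
force: [-0.4, -0.8, -0.4]
grip_width: 0.0939
grip_force: 0.0
```

Call:
servo_tool([
  [100,0,0,0,0,0,0.14],
  [100,0,0,0,0,0,0.14],
  [100,0,0,0,0,0,0.14],
  [100,0,0,0,0,0,0.136],
  [100,0,0,0,0,0,0],
  [100,0,0,0,0,0,0],
  [100,0,0,0,0,0,0],
  [100,0,0,0,0,0,0],
])

```text
time_s: 39.6
ee_pos: [0.5985, -0.0857, 0.1255]
eef_rot: [3.142, 0.0, 1.944]
force: [0.0, 0.9, -0.3]
grip_width: 0.0939
grip_force: 0.0
```

```bash
python3 w.py w9
python3 - <<'E'
from h import *
from station import ctrl
o=ctrl.get_obs();c=dict(np.load("w.npz"));P=cloud(c,True)
near=(abs(P[...,0]-.6)<.07)&(abs(P[...,1]+.093)<.07)
T=P[near&(P[...,2]>.01)&(P[...,2]<.032)];print(len(T),rect(T[:,:2]))
print(o["ee_pos"],go(o,.5984,-.0857,-.019,111.3))
E
```

```text
39.65 [ 0.5985 -0.0857  0.1254] [-180.    -0.   111.4] [[0.931, -0.353, -0.091, 0.571], [0.365, 0.902, 0.23, -0.019], [0.001, -0.248, 0.969, 0.331], [0.0, 0.0, 0.0, 1.0]] [[310.0, 0.0, 320.0], [0.0, 310.0, 198.0], [0.0, 0.0, 1.0]]
3169 (array([600.1, -92.5]), array([90.6, 43.9]), -68.8)
[ 0.59849405 -0.08567451  0.12543858] (array([ 0.000e+00, -1.000e-04,  1.444e-01]), 'yaw', np.float64(111.4), 'turn z', np.float64(0.001))
```

View pics/w9.png

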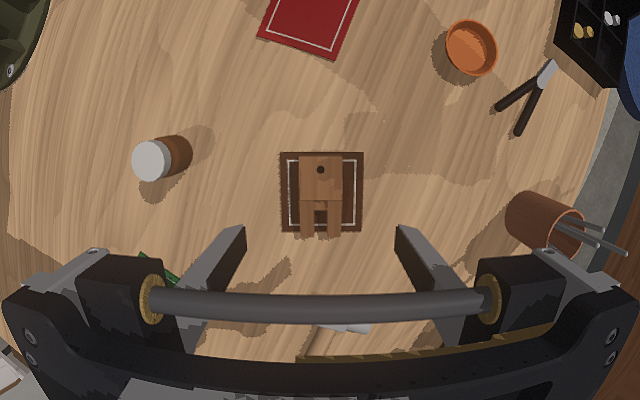

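The pin lies flat on the cork mat at (320,190), with the jar (150,160), lid (470,47) and red mat (310,20) all clear. I'll grip it at the same pose.

Call:
servo_tool([
  [100,0,0,0.03,0,0,0],
  [90,0,0,0.045,0,0,0],
  [80,0,0,0.04,0,0,0],
  [80,0,0,0.015,0,0,0],
  [80,0,0,0.008,0,0,0],
  [80,0,0,0.004,0,0,0],
  [80,0,0,0.002,0,0,0],
  [80,0,0,0,0,0,0],
], force=15)

```text
time_s: 40.65
ee_pos: [0.5988, -0.0857, -0.018]
eef_rot: [3.141, 0.0, 1.943]
force: [0.3, -1.2, 0.1]
grip_width: 0.0751
grip_force: 0.0
```

Call:
servo_tool([
  [20,0,0,0,0,0,0],
  [20,0,0,0,0,0,0],
  [20,0,0,0,0,0,0],
  [20,0,0,0,0,0,0],
  [20,0,0,0,0,0,0],
  [20,0,0,0,0,0,0],
  [20,0,0,-0.005,0,0,0],
  [20,0,0,-0.03,0,0,0],
])

```text
time_s: 41.65
ee_pos: [0.5973, -0.0855, 0.0154]
eef_rot: [-3.139, -0.002, 1.943]
force: [0.5, 0.1, -0.2]
grip_width: 0.0438
grip_force: 15.0
```

Call:
servo_tool([
  [20,0,0,-0.05,0,0,0],
  [20,0.035,-0.0015,-0.02,0,0,0],
  [20,0.042,-0.0015,0,0,0,0],
  [20,0.042,-0.0015,0,0,0,0],
  [20,0.042,-0.0015,0,0,0,0],
  [20,0.041,-0.0015,0,0,0,0],
  [20,0,0,0,0,0,0.12],
  [20,0,0,0,0,0,0.12],
])

```text
time_s: 42.65
ee_pos: [0.5179, 0.1003, 0.0868]
eef_rot: [3.141, 0.0, 1.7]
force: [0.1, 0.7, -1.7]
grip_width: 0.0439
grip_force: 15.0
```

Call:
servo_tool([
  [20,0,0,0,0,0,0.116],
  [20,0,0,0,0,0,0],
  [20,0,0,0,0,0,0],
  [20,0,0,0,0,0,0],
  [20,0,0,0,0,0,0],
  [20,0,0,0,0,0,0],
  [20,0,0,0,0,0,0],
  [20,0,0,0,0,0,0],
])

```text
time_s: 43.65
ee_pos: [0.5181, 0.0997, 0.0864]
eef_rot: [-3.142, -0.0, 1.587]
force: [-0.4, 0.5, -1.0]
grip_width: 0.0437
grip_force: 15.0
```

Run:
```python
from h import *
from station import ctrl
o=ctrl.get_obs();c=ctrl.camera("wrist");P=cloud(c,True);hsv=cv2.cvtColor(c["pixels"],cv2.COLOR_RGB2HSV)
Rm=R.from_euler("xyz",o["eef_rot"])
near=(abs(P[...,0]-.52)<.08)&(abs(P[...,1]-.088)<.08)
m=cv2.inRange(hsv,(172,110,40),(180,255,255))|cv2.inRange(hsv,(0,170,40),(4,255,255))
q=np.argwhere((m>0)&near&(P[...,2]<.02))[:,::-1]
A=Rm.inv().apply(plane(c,q,.003,True)-o["ee_pos"])*1000;print("red tool mm",len(q),A.min(0).round(1),A.max(0).round(1),rect(plane(c,q,.003,True)[:,:2]))
Q=Rm.inv().apply(P.reshape(-1,3)-o["ee_pos"]).reshape(P.shape)
T=Q[(abs(Q[...,0])<.06)&(abs(Q[...,1])<.021)&(Q[...,2]>-.055)&(Q[...,2]<.0)]*1000;print("pin",T.min(0).round(1),T.max(0).round(1))
print(o["ee_pos"],go(o,.5181,.0993,-.018,91))
```

```text
red tool mm 1997 [-28.1 -46.5  83.4] [36.7 42.3 83.4] (array([515.9, 103.9]), array([88.8, 64.7]), 1.0)
pin [-32.6 -21.  -54.9] [ 37.9  20.9 -22.3]
[0.51807472 0.09974315 0.08644335] (array([-0.0004,  0.    ,  0.1044]), 'yaw', np.float64(90.9), 'turn z', np.float64(-0.001))
```

Call:
servo_tool([
  [20,-0.001,-0.001,0.025,0,0,0],
  [20,0,0,0.035,0,0,0],
  [20,0,0,0.025,0,0,0],
  [20,0,0,0.012,0,0,0],
  [20,0,0,0.004,0,0,0],
  [20,0,0,0.002,0,0,0],
  [20,0,0,0.001,0,0,0],
  [20,0,0,0.0005,0,0,0],
])

```text
time_s: 44.7
ee_pos: [0.5174, 0.0988, -0.0176]
eef_rot: [3.141, -0.0, 1.587]
force: [-0.3, -0.5, -1.6]
grip_width: 0.0437
grip_force: 15.0
```

Call:
servo_tool([
  [20,0,0,0.0005,0,0,0],
  [20,0,0,0,0,0,0],
  [20,0,0,0,0,0,0],
  [20,0,0,0,0,0,0],
  [20,0,0,0,0,0,0],
  [20,0,0,0,0,0,0],
  [20,0,0,0,0,0,0],
  [20,0,0,0,0,0,0],
])

```text
time_s: 45.7
ee_pos: [0.5171, 0.0988, -0.0185]
eef_rot: [-3.142, 0.0, 1.587]
force: [-0.8, 0.5, 0.7]
grip_width: 0.044
grip_force: 15.0
```

Call:
servo_tool([
  [70,0,0,0,0,0,0],
  [70,0,0,0,0,0,0],
  [70,0,0,0,0,0,0],
  [70,0,0,0,0,0,0],
  [80,0,0,-0.02,0,0,0],
  [100,0,0,-0.05,0,0,0],
  [100,0,0,-0.05,0,0,0],
  [100,-0.04,0,-0.02,0,0,0],
])

```text
time_s: 46.7
ee_pos: [0.5187, 0.0597, 0.1244]
eef_rot: [3.138, -0.0, 1.59]
force: [0.4, 0.1, -0.4]
grip_width: 0.0937
grip_force: 0.0
```

Call:
servo_tool([
  [0,0,0,0,0,0,0],
  [0,0,0,0,0,0,0],
  [0,0,0,0,0,0,0],
  [0,0,0,0,0,0,0],
  [0,0,0,0,0,0,0],
  [0,0,0,0,0,0,0],
  [0,0,0,0,0,0,0],
  [0,0,0,0,0,0,0],
])

```text
time_s: 47.7
ee_pos: [0.5178, 0.0587, 0.1215]
eef_rot: [3.141, -0.0, 1.587]
force: [0.0, 0.3, -0.5]
grip_width: 0.0175
grip_force: 0.0
```

```bash
python3 w.py w10
python3 - <<'E'
from h import *
from station import ctrl
o=ctrl.get_obs();c=dict(np.load("w.npz"));P=cloud(c,True);hsv=cv2.cvtColor(c["pixels"],cv2.COLOR_RGB2HSV)
near=(abs(P[...,0]-.52)<.08)&(abs(P[...,1]-.088)<.08)
m=cv2.inRange(hsv,(172,110,40),(180,255,255))|cv2.inRange(hsv,(0,170,40),(4,255,255))
q=np.argwhere((m>0)&near&(P[...,2]<.02))[:,::-1];print("red",len(q),rect(plane(c,q,.003,True)[:,:2]))
T=P[near&(P[...,2]>.008)&(P[...,2]<.032)];print(len(T),rect(T[:,:2]))
print(o["ee_pos"],o["grip_width"],go(o,.569,.2967,.12,91))
E
```

```text
47.75 [0.5177 0.0587 0.1215] [180.    0.   90.9] [[1.0, -0.016, -0.005, 0.515], [0.017, 0.969, 0.247, 0.131], [0.001, -0.247, 0.969, 0.327], [0.0, 0.0, 0.0, 1.0]] [[310.0, 0.0, 320.0], [0.0, 310.0, 198.0], [0.0, 0.0, 1.0]]
red 2752 (array([516.1,  91.9]), array([89.2, 88.9]), -89.1)
3421 (array([516.2,  91.8]), array([88. , 44.2]), -89.0)
[0.51774834 0.05874734 0.1214696 ] 0.01360251222371323 (array([0.2371, 0.055 , 0.0015]), 'yaw', np.float64(90.9), 'turn z', np.float64(-0.001))
```

View pics/w10.png

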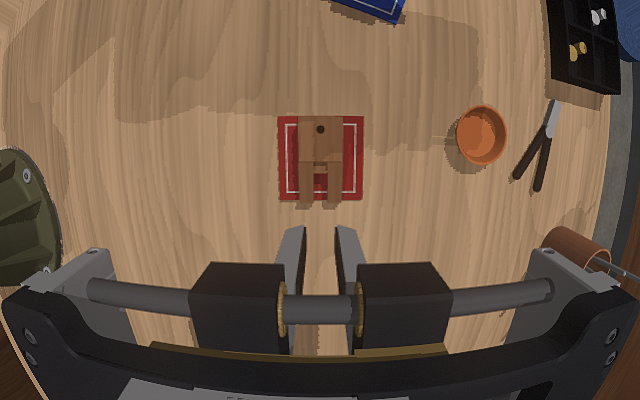

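The pin lies flat, centred and square on the red mat at (320,160). The lid at (481,135) hasn't moved and the fingers are closing. Next is the press on the anvil.

Call:
servo_tool([
  [0,0.035,0.008,0,0,0,0],
  [0,0.042,0.01,0,0,0,0],
  [0,0.042,0.01,0,0,0,0],
  [0,0.042,0.01,0,0,0,0],
  [0,0.042,0.01,0,0,0,0],
  [0,0.034,0.007,0,0,0,0],
  [0,0,0,0,0,0,0],
  [0,0,0,0,0,0,0],
], force=10)

```text
time_s: 48.75
ee_pos: [0.5688, 0.2961, 0.1212]
eef_rot: [-3.141, 0.0, 1.587]
force: [-0.0, -1.0, -1.1]
grip_width: 0.0004
grip_force: 0.0
```

Call:
servo_tool([
  [0,0,0,0.02,0,0,0],
  [0,0,0,0.03,0,0,0],
  [0,0,0,0.02,0,0,0],
  [0,0,0,0.01,0,0,0],
  [0,0,0,0.005,0,0,0],
  [0,0,0,0,0,0,0],
  [0,0,0,0,0,0,0],
  [0,0,0,0,0,0,0],
])

```text
time_s: 49.75
ee_pos: [0.5692, 0.2968, 0.037]
eef_rot: [3.141, -0.0, 1.587]
force: [-0.3, -0.1, 0.0]
grip_width: 0.0003
grip_force: 0.0
```

```bash
python3 w.py w11
python3 - <<'E'
from h import *
from station import ctrl
o=ctrl.get_obs();c=dict(np.load("w.npz"));P=cloud(c,True);print(o["grip_width"])
Q=R.from_euler("xyz",o["eef_rot"]).inv().apply(P.reshape(-1,3)-o["ee_pos"]).reshape(P.shape)
F=Q[(abs(Q[...,0])<.02)&(abs(Q[...,1])<.02)&(P[...,2]>.053)]*1000;print("fingers",F.min(0).round(),F.max(0).round())
T=P[(abs(P[...,0]-.57)<.08)&(abs(P[...,1]-.297)<.08)&(P[...,2]>.045)&(P[...,2]<.0535)];print(len(T),T[:,2].mean(),rect(T[:,:2]))
E
```

```text
49.8 [0.5691 0.2967 0.0369] [180.   -0.   90.9] [[1.0, -0.016, -0.006, 0.566], [0.017, 0.969, 0.247, 0.369], [0.002, -0.247, 0.969, 0.243], [0.0, 0.0, 0.0, 1.0]] [[310.0, 0.0, 320.0], [0.0, 310.0, 198.0], [0.0, 0.0, 1.0]]
0.0005425734487760723
fingers [  -5.  -20. -166.] [ 20.  20. -16.]
2533 0.050440180295392226 (array([580.3, 295.4]), array([79.6, 28.6]), -15.1)
```

View pics/w11.png

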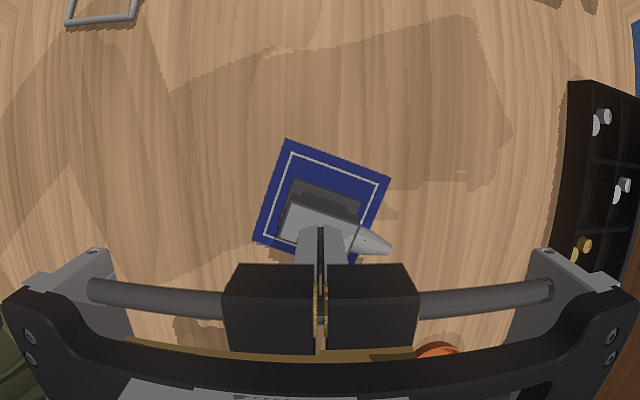

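The shut fingertips are above the middle of the anvil face at (320,235), with the horn at (385,247). I'll approach slowly.

Call:
servo_tool([
  [0,0,0,0.004,0,0,0],
  [0,0,0,0.003,0,0,0],
  [0,0,0,0.001,0,0,0],
  [0,0,0,0.0005,0,0,0],
  [0,0,0,0.0005,0,0,0],
  [0,0,0,0.0005,0,0,0],
  [0,0,0,0,0,0,0],
  [0,0,0,0,0,0,0],
])

```text
time_s: 50.8
ee_pos: [0.569, 0.2966, 0.027]
eef_rot: [3.142, -0.0, 1.587]
force: [0.7, 0.5, 0.6]
grip_width: 0.0004
grip_force: 0.0
```

Call:
servo_tool([
  [0,0,0,0.0005,0,0,0],
  [0,0,0,0,0,0,0],
  [0,0,0,0.0005,0,0,0],
  [0,0,0,0,0,0,0],
  [0,0,0,0,0,0,0],
  [0,0,0,0,0,0,0],
  [0,0,0,0,0,0,0],
  [0,0,0,0,0,0,0],
])

```text
time_s: 51.8
ee_pos: [0.569, 0.2966, 0.0259]
eef_rot: [3.142, 0.0, 1.587]
force: [-0.0, -0.9, -0.5]
grip_width: 0.0003
grip_force: 0.0
```

Call:
servo_tool([
  [0,0,0,0.0005,0,0,0],
  [0,0,0,0,0,0,0],
  [0,0,0,0.0005,0,0,0],
  [0,0,0,0,0,0,0],
  [0,0,0,0,0,0,0],
  [0,0,0,0,0,0,0],
  [0,0,0,0,0,0,0],
  [0,0,0,0,0,0,0],
])

```text
time_s: 52.8
ee_pos: [0.5689, 0.2966, 0.0249]
eef_rot: [-3.142, 0.0, 1.587]
force: [-0.5, 0.9, 0.4]
grip_width: 0.0005
grip_force: 0.0
```

Call:
servo_tool([
  [0,0,0,0.0005,0,0,0],
  [0,0,0,0,0,0,0],
  [0,0,0,0,0,0,0],
  [0,0,0,0,0,0,0],
  [0,0,0,0,0,0,0],
  [0,0,0,0,0,0,0],
  [0,0,0,0,0,0,0],
  [0,0,0,0,0,0,0],
])

```text
time_s: 53.8
ee_pos: [0.569, 0.2966, 0.0248]
eef_rot: [3.141, -0.0, 1.587]
force: [-2.4, -1.2, 5.0]
grip_width: 0.0006
grip_force: 2.7
```

5 N of contact. I'll hold it for a second.

Call:
servo_tool([
  [0,0,0,0.0002,0,0,0],
  [0,0,0,0,0,0,0],
  [0,0,0,0,0,0,0],
  [0,0,0,0,0,0,0],
  [0,0,0,0,0,0,0],
  [0,0,0,0,0,0,0],
  [0,0,0,0,0,0,0],
  [0,0,0,0,0,0,0],
])

```text
time_s: 54.8
ee_pos: [0.569, 0.2966, 0.0248]
eef_rot: [3.141, -0.0, 1.587]
force: [-3.1, -1.7, 7.7]
grip_width: 0.0004
grip_force: 3.6
```

Call:
servo_tool([
  [0,0,0,-0.002,0,0,0],
  [0,0,0,-0.01,0,0,0],
  [0,0,0,-0.03,0,0,0],
  [0,0,0,-0.04,0,0,0],
  [0,-0.03,0,-0.04,0,0,0],
  [50,-0.04,0,0,0,0,0],
  [100,-0.02,0,0,0,0,0],
  [100,0,0,0,0,0,0],
])

```text
time_s: 55.8
ee_pos: [0.5704, 0.2059, 0.1461]
eef_rot: [-3.141, 0.0, 1.585]
force: [-0.0, 0.4, 0.6]
grip_width: 0.0268
grip_force: 0.0
```

Call:
servo_tool([
  [100,0,0,0,0,0,0],
  [100,0,0,0,0,0,0],
  [100,0,0,0,0,0,0],
  [100,0,0,0,0,0,0],
  [100,0,0,0,0,0,0],
  [100,0,0,0,0,0,0],
  [100,0,0,0,0,0,0],
  [100,0,0,0,0,0,0],
])

```text
time_s: 56.8
ee_pos: [0.5704, 0.2066, 0.1463]
eef_rot: [-3.142, 0.0, 1.587]
force: [0.5, 0.3, 0.5]
grip_width: 0.0941
grip_force: 0.0
```

```bash
python3 w.py w12
python3 - <<'E'
from h import *
from station import ctrl
c=dict(np.load("w.npz"));P=cloud(c,True);hsv=cv2.cvtColor(c["pixels"],cv2.COLOR_RGB2HSV)
near=(abs(P[...,0]-.568)<.08)&(abs(P[...,1]-.297)<.08)
m=(cv2.inRange(hsv,(108,90,25),(130,255,255))>0)&near&(P[...,2]<.02)
q=np.argwhere(m)[:,::-1];print("blue",len(q),rect(plane(c,q,.003,True)[:,:2]))
S=P[near];T=S[(S[:,2]>.009)&(S[:,2]<.017)];print(len(T),rect(T[:,:2]))
c=ctrl.camera("scene");cv2.imwrite("pics/end.png",c["pixels"][:,:,::-1])
E
```

```text
56.85 [0.5704 0.2066 0.1463] [180.    0.   90.9] [[1.0, -0.016, -0.005, 0.568], [0.017, 0.969, 0.247, 0.279], [0.001, -0.247, 0.969, 0.352], [0.0, 0.0, 0.0, 1.0]] [[310.0, 0.0, 320.0], [0.0, 310.0, 198.0], [0.0, 0.0, 1.0]]
blue 3345 (array([566.8, 298.3]), array([89.8, 89.7]), -19.4)
381 (array([566.8, 297.4]), array([56.4, 40.5]), -19.4)
```

View pics/end.png

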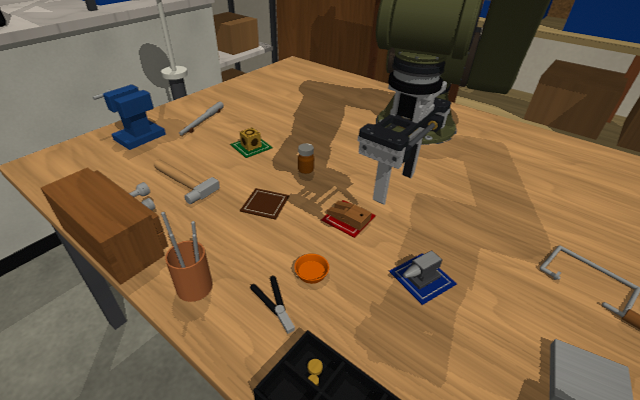

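The final view shows the anvil on blue (423,275), the doming block on green (250,142) and the pin on red (348,214). The jar, lid and hammer are where they started, and the gripper is open and clear of everything.

```bash
python3 -c "
from station import ctrl
print(ctrl.hand_in())"
```

```text
the job is handed in; nothing more can be done
None
```

The job is handed in: the anvil, doming block and bench pin each measured about 1 mm or less from the middle of their own mats, the anvil took a 5–8 N press for at least a second without shifting, and the jar, lid and hammer look undisturbed in the last picture.

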